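Power down a two-bay drive dock and eject the thick drive

ROBOT

A 6-joint arm with a two-finger parallel gripper is mounted at the origin on a cart in front of the work surface, level with it; the furniture and walls round the work are solid. World frame = base frame: x ahead of the robot, y to its left, z up, the work surface at z = 0. Lengths are in m, angles in degrees, forces in N, time in s.
With the tool pointing down it reaches from about 0.25 to 0.725 m from the base axis. Payload 9.7 kg.
Tool frame: the origin (TCP) lies at the very end of the fingers, on their centre line; the grasp point (between the pads) lies 19 mm behind it (env.grip_point_offset is the z of the grasp point in the tool frame, in m); z points along the fingers, y is the line along which they close (so a half turn about z gives the same grasp; the last joint's range is limited). The gripper opens to 85 mm and grips with 20 to 120 N. Pads are 22 mm wide; open, the fingers measure 114 mm over their backs; the gripper's body (76 mm by 85 mm) begins 54 mm behind the grasp point. The pads swing forward as they close: fully open they stand 13 mm farther back than shut.
Start: joints at [69.328, 4.979, 10.078, 95.1, 0, 90], TCP at [0.194, 0.515, 0.231] pointing down, gripper open.
Joint ranges: [-179.16, 179.16], [-48.56, 103.87], [-65.8, 70.77], [-126.05, 130.52], [-82.76, 87.17], [-180, 180]. Speed limits (degrees/s): [127.2, 127.2, 147.25, 180, 180, 180].

INTERFACE

Orientations are given as [roll, pitch, yaw] about the fixed x, y, z axes, in that order (R = Rz(yaw) Ry(pitch) Rx(roll)).
In Python, from rig import env gives the robot as it stands. Calls block until the motion is done:
- env.move_ptp(position, orientation): joint-space move of the TCP to a pose.
- env.move_linear(position, frame=None, vel=0.15, threshold=None): straight line of the TCP; frame=None keeps the orientation; vel is the mean speed in m/s. With threshold (N) it stops when the force on the tool has changed by that much, and returns True; else False.
- env.set_joints(angles): joint-space move.
- env.gripper_open() and env.close(force=None): open the fingers fully, or close them until they stop; force is the grip in N (None keeps the last).
- env.pause(seconds).
- env.inverse_kinematics(position, orientation): joint angles nearest the present ones, or None.
- env.observe(): the state.
- env.get_image(name): name is "scene" or "top"; returns (picture, depth): 480x640x3 uint8, red, green, blue; 480x640 float32, m along the optical axis (not along the pixel's ray), 0 where there is no reading.
- env.calibration(name): a dict with "intrinsics" (3x3 intrinsics, pixels), "k1" (the pictures are not rectified: a ray, as slopes to the right and down, at radius r is drawn at 1 + k1 r^2 times it, then the intrinsics apply), "R" (3x3) and "t" (3): a world point X has camera coordinates R X + t. Camera axes: x right, y down, z forward; pixel columns grow to the right and rows downward; lengths in m; the calibration is good to about 2 mm. A picture is of the moment at which its call begins. calibration takes no time and is no camera call.
A pose or a line that the arm cannot do raises env.MotionError and nothing moves.
- env.hand_in(): hands the job in; it is judged then, once.
The state is a dict: "t": time; "joint_positions": joint angles; "qd": joint speeds; "joint_efforts": joint torques, N m; "tcp_pos": TCP position; "ee_rot": TCP orientation; "contact_force": force on the tool from outside, world axes, zero at the start; "moment": the same for the moment, N m; "gripper_width": opening from 0.0 (shut) to 1.0 (fully open); "gripper_force": force on a finger pad.
Only numpy, scipy, OpenCV 4.12 (cv2) and the standard library are available. Lean on these libraries where they do the work, as an engineer would, in place of code of your own. Each camera call takes 0.05 s, during which the arm holds its last target. There are 200 camera calls.

TASK

Release the thick drive from the drive dock safely, just by pressing with the fingertips: press the round spin-down button fully and let it come back, then push the raised end of the power rocker fully down to switch the dock off, and last push the eject lever in front of the thick drive all the way down so that this drive pops up. Leave the thick drive standing popped up in its bay and the thin drive seated with its own lever up; never touch or lift either drive, and do not disturb the things lying around the dock.

Things in the scene. Friction and masses are not known exactly. Their poses are not given: they have to be found in the camera images.
- dock: Two-bay drive dock, fixed. Origin on its underside; x from its control deck to its bays, y left, z up. Control deck x = -142 to -34 mm, 34 mm high; bay housing x = -34 to 70, 66 mm high; width 150. Drives stand in slots at x = 20, y = +36 (left) and -36, from x = -15 to 55, tops 120 mm high when seated. Levers at x = -73, button and rocker at x = -114, button left (y = 36), rocker right (y = -36).
- thick_drive: The drive to be ejected: loose upright metal slab 70 x 15 x 100 mm (its x, y, z), about 0.18 kg, standing in one of the two bays (either one). Origin at the centre of its underside, 20 mm above the desk when seated and about 12 mm higher when popped up.
- thin_drive: The drive that stays: metal slab 70 x 7 x 100 mm in the other bay (its lowest 47 mm, hidden in the bay, are a 15 mm thick black adapter shoe). Origin at the centre of its underside.
- button_top (a point): Centre of the top of the round spin-down button, 22 mm in diameter, standing 9 mm above the deck.
- spin_button (a joint): Travel of the spin-down button in m: 0 is up, 0.005 is fully pressed. It goes straight down and springs back; 1.2 N starts it, 4.2 N holds it fully down.
- rocker_far_end (a point): Point on the face of the power rocker's far end (nearer the bays), 16.5 mm from the pivot, moving with it. The rocker is a shallow V, 44 mm long (dock x) and 22 mm wide, its pivot line 41 mm above the desk. This end is raised at the start (point 46 mm above the desk) and level, 41 mm above the desk, when off.
- power_rocker (a joint): Angle of the power rocker in rad: 0 is on (far end raised), 0.34 is off (far end down). It is stiff (2 to 3 N on the raised end) and stays where it is left, so push until the end is fully down.
- paddle_left (a point): Middle of the ribbed top of the left eject lever's paddle (in front of the left bay), 26 mm long and 22 mm wide, about 52 mm above the desk when up and 39 mm when down; it moves with the lever.
- eject_lever_left (a joint): Angle of the left eject lever in rad: 0 is up (drive seated), 0.27 is fully down (the drive of the left bay stands about 12 mm higher). Stiff: it needs 6 to 7 N on the paddle and stays where it is left, so push it to its stop.
- paddle_right (a point): The same point on the right eject lever's paddle, in front of the right bay.
- eject_lever_right (a joint): Angle of the right eject lever in rad, with the same values as the left one, for the right bay.
- screw_tray: Bystander: round grey tray of screws, 97 mm across, 16 mm high, lying to the right of the dock. Origin at the centre of its underside.
- screwdriver: Bystander: orange screwdriver, 170 mm long, 15 mm thick, lying to the left of the dock. Origin at the middle of its underside.
- notebook: Bystander: notebook 148 x 104 x 16 mm lying to the right of the dock. Origin at the centre of its underside.
Mind the look-alikes: they are no part of the job. Leave any pink look-alike of the thick_drive alone. Leave any green or purple look-alike of the thin_drive alone.

How it is judged:
By the outcome, as a careful person would: the job done as asked, in the order asked, and still so for the second after the job is handed in, with the robot touching nothing.
It also fails if it takes over 42 s, if anything falls off the work surface, if the arm or the gripper's body presses on something with over 40 N, if the wrist force passes 120 N, or if a joint passes its speed limit or range.

## Working session

There is one attempt and no reset: what is moved stays moved. The work goes in short steps, each a Python script; the robot and the scene stay as the last script left them, time stands still between calls to the robot, and variables do not carry over. Pictures are saved under pics/ and viewed, at most 10 in all, crops included, and the job is handed in when it is done.

```bash
mkdir -p pics; python3 - <<'E'
from rig import env
import cv2,numpy as np
for n in("scene","top"):
    p,d=env.get_image(n); cv2.imwrite(f"pics/{n}0.png",p[:,:,::-1]); np.save(f"{n}_d.npy",d)
    c=env.calibration(n); print(n,c["intrinsics"],c["k1"],(-c["R"].T@c["t"]),c["R"][2])
print(env.observe())
E
```

```text
scene [[451.73842733   0.         318.74736045]
 [  0.         451.73842733 238.95896199]
 [  0.           0.           1.        ]] -0.09669497901450914 [0.32196102 0.35993432 0.74558881] [ 0.32192122 -0.56413085 -0.76034408]
top [[594.87722465   0.         322.14260091]
 [  0.         594.87722465 247.46085844]
 [  0.           0.           1.        ]] -0.19349545962580925 [ 0.41913484 -0.12524703  1.3992389 ] [ 0.15604083 -0.00893794 -0.98771017]
{'t': 0.1, 'joint_positions': array([6.93275958e+01, 5.01027553e+00, 1.00386453e+01, 9.50992205e+01,
       2.03890819e-03, 8.99998059e+01]), 'qd': array([ 0.0443231 , -0.02299566,  0.12982863,  0.03151219,  0.00500261,
       -0.00947972]), 'joint_efforts': array([-6.89564386e-04, -5.21561372e+01,  4.65653014e+01,  1.60681136e-02,
       -4.51585606e-06,  7.67412928e-06]), 'tcp_pos': array([0.19408238, 0.51440196, 0.23062851]), 'ee_rot': array([-1.79929149e+02, -2.03914665e-03,  1.59327787e+02]), 'contact_force': array([-0.39652648, -0.46060808, -1.09797028]), 'moment': array([-0.03518015,  0.05233809,  0.02631646]), 'gripper_force': 0.0, 'gripper_width': 0.9978692770933416}
```

View pics/scene0.png

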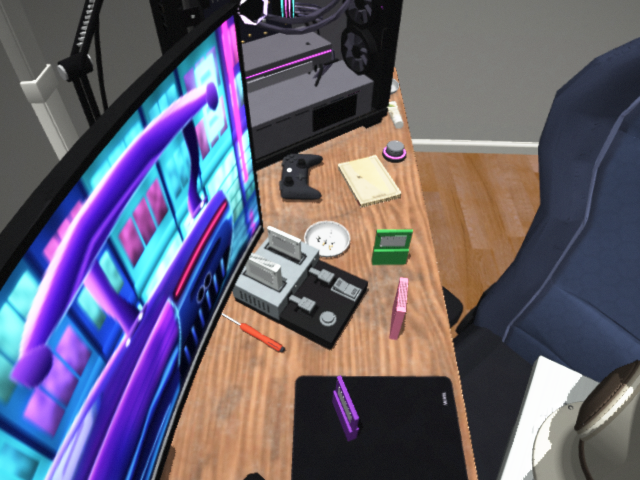

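View pics/top0.png

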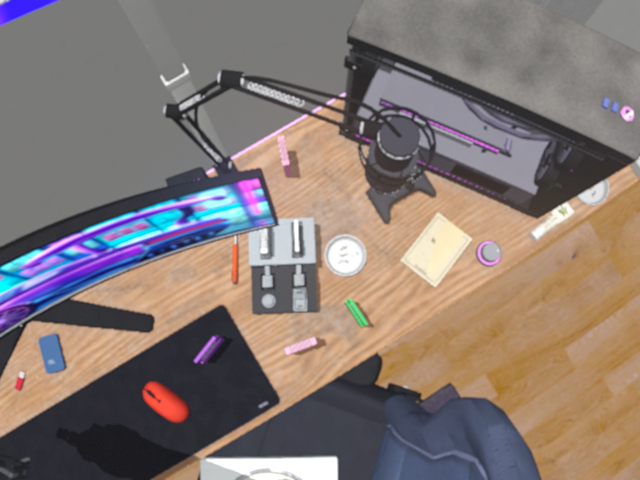

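The dock is at about px (283,265) in the top view, with its deck toward the robot. I'll zoom in to identify the drives and find the features.

```bash
cat > h.py <<'E'
import numpy as np,cv2
from rig import env
def ray(n,u,v):
    c=env.calibration(n);K=c["intrinsics"]
    q=np.array([[[u,v]]],float)
    x=cv2.undistortPoints(q,K,np.array([c["k1"],0,0,0,0.]))[0,0]
    R=c["R"];return R.T@np.array([*x,1]),-R.T@c["t"]
def atz(n,u,v,z):
    r,o=ray(n,u,v);return o+r*(z-o[2])/r[2]
def cloud(n,d):
    c=env.calibration(n);h,w=d.shape;vv,uu=np.mgrid[:h,:w]
    x=cv2.undistortPoints(np.stack([uu,vv],-1).reshape(-1,1,2).astype(float),c["intrinsics"],np.array([c["k1"],0,0,0,0.]))[:,0]
    P=np.c_[x,np.ones(len(x))]*d.reshape(-1,1)
    return ((P-c["t"])@c["R"]).reshape(h,w,3)
def proj(n,X):
    c=env.calibration(n);return cv2.projectPoints(np.atleast_2d(X).astype(float),cv2.Rodrigues(c["R"])[0],c["t"],c["intrinsics"],np.array([c["k1"],0,0,0,0.]))[0][:,0]
E
python3 - <<'E'
from h import *
a=cv2.imread("pics/scene0.png")[220:350,225:375];b=cv2.imread("pics/top0.png")[210:320,235:365]
cv2.imwrite("pics/c1.png",np.hstack([cv2.resize(a,(400,347),interpolation=3),cv2.resize(b,(400,347),interpolation=3)]))
d=np.load("top_d.npy");P=cloud("top",d)
roi=np.zeros(d.shape,bool);roi[212:320,240:325]=1
for lo,hi in((.029,.039),(.06,.072),(.11,.14)):
    m=roi&(P[...,2]>lo)&(P[...,2]<hi)
    Q=P[m];r=cv2.minAreaRect(Q[:,:2].astype(np.float32)*1000);print(lo,m.sum(),np.median(Q[:,2]),r)
    print(cv2.boxPoints(r).round(1).tolist())
for lab,u,v in(("btn",268,301),("L",267,278),("R",299,278),("rock",300,299)): print(lab,P[v,u])
E
```

```text
0.029 2160 0.03360631108464869 ((565.0982055664062, -46.339332580566406), (157.0274658203125, 151.1030731201172), 1.0103721618652344)
[[485.29998779296875, 27.799999237060547], [487.8999938964844, -123.30000305175781], [644.9000244140625, -120.5], [642.2999877929688, 30.600000381469727]]
0.06 2223 0.06522758011774878 ((647.0891723632812, -44.92732238769531), (104.57151794433594, 150.49411010742188), 1.2719494104385376)
[[593.0999755859375, 29.100000381469727], [596.5, -121.30000305175781], [701.0, -119.0], [697.7000122070312, 31.5]]
0.11 279 0.11903870264841968 ((648.4503173828125, -43.04578399658203), (69.04838562011719, 83.7092514038086), 1.7218252420425415)
[[612.7000122070312, -2.200000047683716], [615.2000122070312, -85.9000015258789], [684.2000122070312, -83.80000305175781], [681.7000122070312, -0.20000000298023224]]
btn [ 0.51266011 -0.01101405  0.04487811]
L [ 0.56454722 -0.0101337   0.0529788 ]
R [ 0.56299001 -0.08297718  0.05144725]
rock [ 0.5158661  -0.08393263  0.04045687]
```

View pics/c1.png

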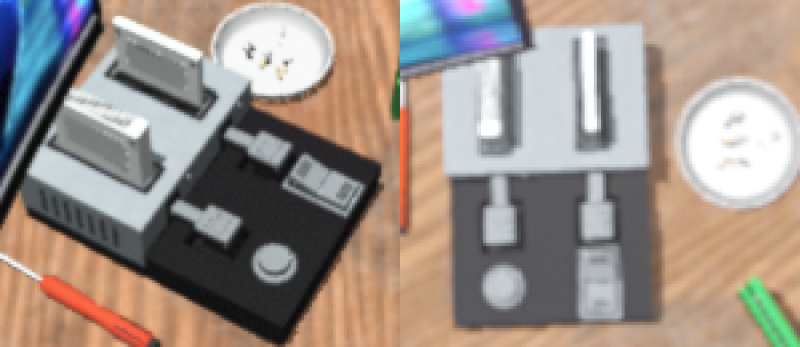

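The left drive looks like the thick one. Next I check the drive widths and the room around the monitor.

```bash
python3 - <<'E'
from h import *
P=cloud("top",np.load("top_d.npy"));S=cloud("scene",np.load("scene_d.npy"))
o=np.array([.629,-.0453]);a=np.radians(1.25);R=np.array([[np.cos(a),-np.sin(a)],[np.sin(a),np.cos(a)]])
for n,C in(("top",P),("scene",S)):
    Q=C.reshape(-1,3);L=np.c_[(Q[:,:2]-o)@R,Q[:,2]]*1000
    for s in(36,-36):
        m=(abs(L[:,1]-s)<20)&(L[:,0]>-20)&(L[:,0]<60)&(L[:,2]>112)&(L[:,2]<128);print(n,s,m.sum(),np.percentile(L[m],[2,50,98],axis=0).round(1).tolist() if m.any() else "")
    for nm,x,y,w in(("btn",-114,36,8),("padL",-73,36,9),("padR",-73,-36,9),("rock",-98,-36,5)):
        m=(abs(L[:,0]-x)<w)&(abs(L[:,1]-y)<9)&(L[:,2]>20)&(L[:,2]<70);print(nm,m.sum(),np.median(L[m,2]).round(1))
    for lo,hi,k in((36,60,"btn"),):
        m=(abs(L[:,0]+114)<16)&(abs(L[:,1]-36)<16)&(L[:,2]>39);print("btn c",np.median(L[m],axis=0))
Q=np.r_[P.reshape(-1,3),S.reshape(-1,3)];Q=Q[np.isfinite(Q).all(1)&(Q[:,2]>.05)&(Q[:,2]<.8)]
r=np.hypot(Q[:,0],Q[:,1]);t=np.degrees(np.arctan2(Q[:,1],Q[:,0]))
for k in range(-30,90,8):
    m=(t>=k)&(t<k+8)&(r>.15)
    if m.any(): i=np.where(m)[0][np.argsort(r[m])[10]];print(k,Q[i].round(3),r[i].round(3))
for x in(.5,.515,.53,.55,.6): 
  print(x,env.inverse_kinematics([x,-.0117,.12],[180,0,1.25]))
E
```

```text
top 36 167 [[-14.1, 28.4, 113.1], [11.0, 35.4, 119.1], [36.2, 43.3, 124.5]]
top -36 104 [[-14.4, -39.7, 113.5], [17.6, -36.5, 119.0], [53.6, -32.9, 123.8]]
btn 55 41.6
padL 65 51.0
padR 63 50.6
rock 38 46.7
btn c [-113.96942079   36.80054855   41.6247055 ]
scene 36 315 [[-14.6, 27.9, 112.6], [13.8, 37.4, 120.6], [42.9, 42.9, 123.2]]
scene -36 204 [[-14.8, -40.7, 112.6], [18.3, -35.1, 120.0], [53.4, -33.0, 122.9]]
btn 92 44.0
padL 114 52.4
padR 112 52.4
rock 54 47.6
btn c [-114.44838355   36.70342148   43.96018493]
-30 [ 0.451 -0.228  0.095] 0.505
-22 [ 0.413 -0.105  0.102] 0.427
-14 [ 0.392 -0.056  0.068] 0.396
-6 [ 0.546 -0.019  0.053] 0.546
2 [0.594 0.021 0.062] 0.595
10 [0.398 0.129 0.075] 0.418
18 [0.377 0.143 0.101] 0.403
26 [0.573 0.281 0.153] 0.638
34 [0.54  0.366 0.175] 0.652
42 [0.322 0.36  0.746] 0.483
50 [0.448 0.548 0.167] 0.708
66 [0.163 0.448 0.302] 0.477
0.5 [ -1.34047661  -2.5963345   -9.92447892  82.67185558   0.
 177.40952339]
0.515 [ -1.30144723  -0.54689701  -7.92052311  82.6263739    0.
 177.44855277]
0.53 [ -1.26462596   1.4975562   -5.86234579  82.64009801   0.
 177.48537404]
0.55 [ -1.21865369   4.22039358  -3.02962713  82.74997929   0.
 177.53134631]
0.6 [ -1.11712612  11.05692362   4.54150045  83.48457683   0.
 177.63287388]
```

The left drive is 15 mm wide and the right one 7 mm, so the left is the thick drive and I need the left lever. The dock pose agrees in both cameras, so I'm moving now, starting with the button.

```bash
cat >> h.py <<'E'
A=np.radians(1.25)
def W(x,y,z): # dock mm -> world
    return [.629+(x*np.cos(A)-y*np.sin(A))/1000,-.0453+(x*np.sin(A)+y*np.cos(A))/1000,z/1000]
def st(l):
    s=env.observe();print(l,round(s["t"],2),s["tcp_pos"].round(4),s["contact_force"].round(1),round(s["gripper_width"],2))
E
python3 - <<'E'
from h import *
O=[180,0,1.25]
env.close(20)
env.move_linear([.15,.40,.25],vel=.2)
env.move_ptp(W(-200,30,200),O)
env.move_ptp(W(-114,36.5,70),O);st("above")
env.move_linear(W(-114,36.5,48),vel=.05);st("near")
print(env.move_linear(W(-114,36.5,34.5),vel=.015,threshold=9));st("pressed")
env.pause(.2);st("held")
p,_=env.get_image("scene");cv2.imwrite("pics/p1.png",cv2.resize(p[200:360,220:400][:,:,::-1],None,fx=4,fy=3.7,interpolation=3))
env.move_linear(W(-114,36.5,75),vel=.06);st("up")
E
```

```text
above 4.14 [ 0.5141 -0.0109  0.071 ] [ 0.5 -0.3  0. ] 0.0
near 4.73 [ 0.5141 -0.0114  0.048 ] [-0.3 -0.5 -0.7] -0.0
True
pressed 5.41 [ 0.5144 -0.0113  0.0385] [-1.4 -0.1  6.2] 0.0
held 5.61 [ 0.5144 -0.0113  0.0385] [-1.5 -0.5  7.6] -0.0
up 6.42 [ 0.5141 -0.0113  0.0747] [-0.1  0.4 -0.4] 0.0
```

View pics/p1.png

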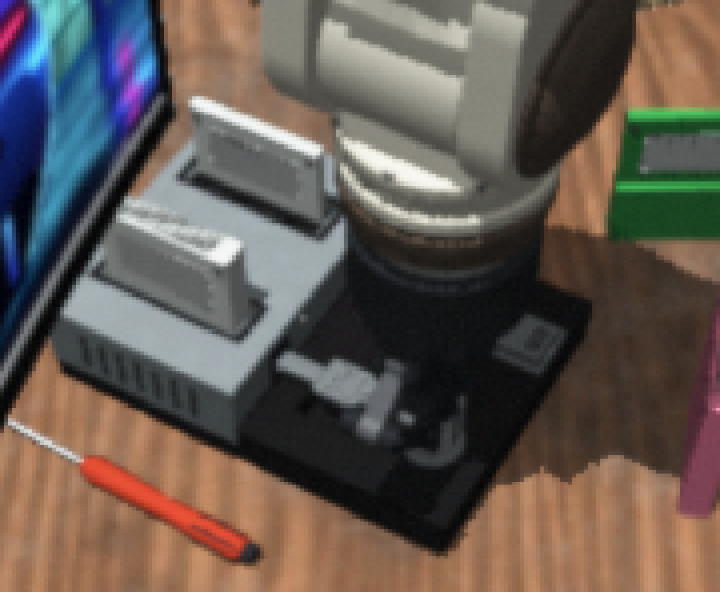

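The picture shows the fingertips on the button, around (430,430), and about 7.6 N held at the stop, so it was pressed fully. Next is the rocker.

```bash
python3 - <<'E'
from h import *
env.move_linear(W(-102,-36,75),vel=.1)
env.move_linear(W(-102,-36,52),vel=.06);st("near")
print(env.move_linear(W(-102,-36,37),vel=.015,threshold=14));st("pressed")
env.pause(.2);st("held")
env.move_linear(W(-102,-36,80),vel=.08)
env.move_linear(W(-190,0,150),vel=.2);st("away")
p,d=env.get_image("scene");cv2.imwrite("pics/p2.png",cv2.resize(p[220:350,225:375][:,:,::-1],None,fx=4,fy=4,interpolation=3))
L=cloud("scene",d).reshape(-1,3);a=np.array(W(0,0,0))[:2];R=np.array([[np.cos(A),-np.sin(A)],[np.sin(A),np.cos(A)]])
L=np.c_[(L[:,:2]-a)@R,L[:,2]]*1000
for x in(-133,-128,-122,-106,-102,-98,-94):
    m=(abs(L[:,0]-x)<2.5)&(abs(L[:,1]+36)<8)&(L[:,2]>20)&(L[:,2]<70);print(x,m.sum(),np.median(L[m,2]).round(1))
E
```

```text
near 7.84 [ 0.5276 -0.0834  0.0516] [-0.5  0.4 -0.7] -0.0
True
pressed 8.6 [ 0.5284 -0.0836  0.041 ] [-0.9 -0.7  6.9] -0.0
held 8.8 [ 0.5284 -0.0836  0.041 ] [-0.2  0.6  6.7] -0.0
away 10.18 [ 0.4393 -0.0496  0.1493] [ 0.4  0.1 -0.3] 0.0
-133 18 49.0
-128 21 47.6
-122 19 44.5
-106 19 42.8
-102 20 42.6
-98 18 42.7
-94 16 42.4
```

View pics/p2.png

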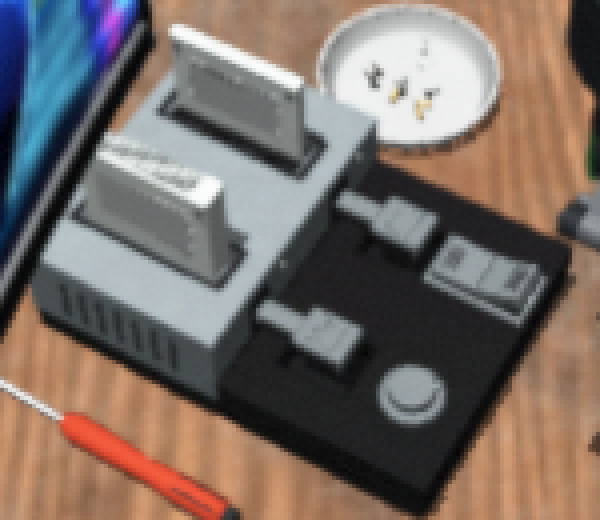

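The button at (412,392) is back up. The rocker at (485,270) now has its far half level and its near end raised, so the dock is off. Now the left lever.

```bash
python3 - <<'E'
from h import *
env.move_linear(W(-78,36,90),vel=.15)
env.move_linear(W(-78,36,58),vel=.06);st("near")
print(env.move_linear(W(-78,36,35),vel=.015,threshold=22));st("pressed")
env.pause(.3);st("held")
env.move_linear(W(-78,36,80),vel=.06)
env.move_linear(W(-190,0,150),vel=.2);st("away")
p,d=env.get_image("scene");cv2.imwrite("pics/p3.png",cv2.resize(p[220:350,225:375][:,:,::-1],None,fx=4,fy=4,interpolation=3))
L=cloud("scene",d).reshape(-1,3);a=np.array(W(0,0,0))[:2];R=np.array([[np.cos(A),-np.sin(A)],[np.sin(A),np.cos(A)]])
L=np.c_[(L[:,:2]-a)@R,L[:,2]]*1000
for y in(36,-36):
  for x in(-83,-78,-73,-68,-63):
    m=(abs(L[:,0]-x)<2.5)&(abs(L[:,1]-y)<8)&(L[:,2]>20)&(L[:,2]<70);print(y,x,m.sum(),np.median(L[m,2]).round(1))
  m=(abs(L[:,0]-20)<33)&(abs(L[:,1]-y)<10)&(L[:,2]>90);print("top",np.percentile(L[m],95,axis=0).round(1))
E
```

```text
near 11.95 [ 0.5502 -0.011   0.058 ] [ 0.1 -0.3  0.2] 0.0
True
pressed 13.2 [ 0.549  -0.011   0.0385] [-3.6  0.3  7.1] -0.0
held 13.5 [ 0.549  -0.011   0.0385] [-3.4  0.2  8.3] -0.0
away 15.19 [ 0.4394 -0.0493  0.1494] [ 0.   0.8 -0. ] 0.0
36 -83 23 36.3
36 -78 26 38.1
36 -73 31 39.1
36 -68 27 41.1
36 -63 25 42.3
top [ 35.8  44.8 536.9]
-36 -83 21 51.6
-36 -78 27 52.7
-36 -73 26 51.9
-36 -68 28 52.4
-36 -63 33 52.3
top [ 50.  -33.  121.9]
```

View pics/p3.png

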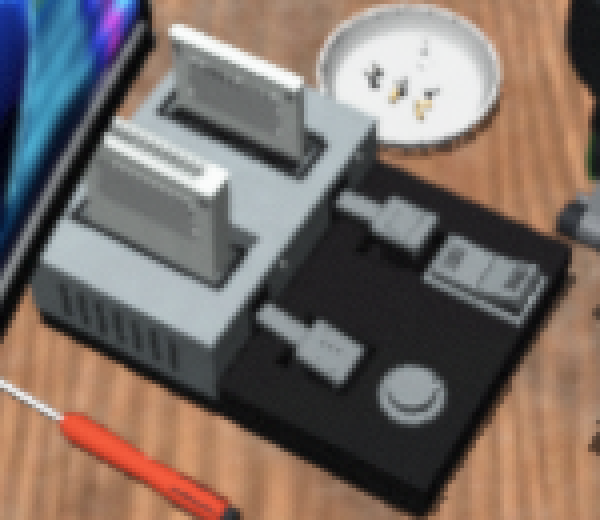

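The left lever at (310,340) is down, with a slope of about 0.29 rad and a 13 mm drop. The left drive has risen and the right lever and drive are unchanged. I'll confirm the pop height, then hand in.

```bash
python3 - <<'E'
from h import *
p,d=env.get_image("scene")
L=cloud("scene",d).reshape(-1,3);a=np.array(W(0,0,0))[:2];R=np.array([[np.cos(A),-np.sin(A)],[np.sin(A),np.cos(A)]])
L=np.c_[(L[:,:2]-a)@R,L[:,2]]*1000
m=(abs(L[:,0]-10)<22)&(abs(L[:,1]-36)<6)&(L[:,2]>110)&(L[:,2]<150);z=np.median(L[m,2]);print(m.sum(),z)
if 129<z<136: print(env.hand_in())
E
```

```text
232 131.36643958965567
the job is handed in; nothing more can be done
None
```

The job is handed in: I pressed the spin-down button fully and it came back up, then switched the rocker off and pushed the left eject lever down to its stop. The thick drive (left bay) stands popped up about 12 mm, and the thin drive is still seated with its lever up.

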